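Peel a glue tray off the stack and hold it under the keg tap

TASK

Take the top tray off the stack of clinging glue trays: lift one corner first, so that the tray peels loose from that corner while the opposite corner is still down in the stack, and leave the rest of the stack standing where it is. Then carry the tray under the tap of the glue keg and finish while still holding it there, level, open side up, with the nozzle over the middle of the tray and at most a hand's breadth (80 mm) above its rim, neither the tray nor the arm touching anything else. Leave the tap shut and do not knock about the other things on the bench.

Things in the scene. Friction and masses are not known exactly. Their poses are not given: they have to be found in the camera images.
- tray: the top tray: formed plastic, 240 (x) x 170 (y) x 35 mm, about 0.11 kg, open upwards, corners cut at 45 degrees. Origin under the middle of its floor, z up. Rim all round, a solid bar 12 mm wide, 15 mm tall, top 35 mm above the origin, upright faces: grip across it, one finger inside. Walls slope 10 mm inwards to the floor. Clings near each corner with about 1 N over 8 mm of lift
- stack: the six nested trays below, one loose piece of 0.66 kg, outline as the tray's, rims every 18 mm, the highest one's top 125 mm above the bench, 3 mm under the top tray's rim: fingertips over 18 mm below the top rim's top would pinch two trays. Origin on the bench under its middle, axes as the tray's; the nested tray's origin lies 108 mm above it
- corner_a (a point): grip point on the tray's cut corner at +x +y: top face of the rim, mid-width, middle of a straight 63 mm cut, whose outward normal is (1, 1) in the tray's x, y; (93.3, 58.3, 35) mm from the tray's origin
- corner_b (a point): the same point of the cut corner at -x +y, beside corner_a: (-93.3, 58.3, 35) mm
- corner_c (a point): the same point of the cut corner at -x -y, diagonally across from corner_a: (-93.3, -58.3, 35) mm
- corner_d (a point): the same point of the cut corner at +x -y, diagonally across from corner_b: (93.3, -58.3, 35) mm
- keg: fixed glue keg, cream with a blue band, 170 mm thick, 260 mm long, lying along its own y on a green tube cradle, brass tap at the front. Origin on the bench straight under the nozzle; the keg starts 105 mm towards +y, underside 300 mm up. Cradle legs at x +-105 to 135, y 150 and 335 mm, bar 290 mm up at y 150. Below the nozzle is free but for a drip pan 150 x 120 x 14 mm on the bench
- nozzle (a point): lower tip of the black tap nozzle, 15 mm wide, 280 mm above the bench; 33 mm higher the tap is 28 mm wide, and its lever reaches 28 mm either way along the keg's x, 360 to 372 mm above the bench
- tap_lever (a joint): red lever on top of the tap, rad: 0 shut (crosswise), grows as it opens; it turns easily
- glue_brush: wooden glue brush lying beside the stack on the side of the stack's -y, about 200 mm long, origin under its middle
- glue_pot: loose steel cup, 84 mm wide, 75 mm high, standing on the bench beside the drip pan, on the keg's +x side; origin under its centre
- glue_bottle: loose yellow bottle with orange cap, 62 mm wide, 170 mm high, at the far side of the bench; origin under its centre
- sanding_block: loose cork block 110 x 65 x 35 mm near the robot on its right; origin under its centre
- block_plane: loose hand plane 160 x 50 x 60 mm on the left near the robot; origin under its centre
- cam_clamp: loose wooden clamp on a steel bar, 200 x 120 x 28 mm, lying at the far side; origin at the middle of its bar, on the bench
- fret_hammer: small hammer lying on the left near the robot; origin under its middle

How it is judged (in metres and radians):
On the way, in this order (a step that is already met when the one before it is completed fails the run):
1. one corner of the tray is lifted while the opposite corner is still down in the stack (((z of corner_a in the frame of stack above 0.165 m and z of corner_c in the frame of stack below 0.152 m) or (z of corner_c in the frame of stack above 0.165 m and z of corner_a in the frame of stack below 0.152 m) or (z of corner_b in the frame of stack above 0.165 m and z of corner_d in the frame of stack below 0.152 m) or (z of corner_d in the frame of stack above 0.165 m and z of corner_b in the frame of stack below 0.152 m)) and contact force between the fingers and tray above 0.5 N), for 0.1 s.
2. the whole tray is clear of the stack, held by the fingers (z of each of corner_a, corner_b, corner_c, corner_d in the frame of stack above 0.173 m and contact force between tray and stack below 0.1 N and contact force between the fingers and tray above 0.5 N), for 0.1 s.
At the end, for the whole second after the job is handed in: Fingers hold the tray still, alone, tilt < 0.17 rad; nozzle within 50 mm (tray x), 35 mm (tray y) of its middle, 0 to 90 mm above its rim; arm and tray off the keg. Stack moved < 30 mm, tilt < 0.05 rad; tap < 0.2 rad; bystanders moved < 40 mm (contact force between the fingers and tray above 0.5 N and height (world z) of tray above 0.12 m and x of nozzle in the frame of tray between -0.05 and 0.05 m and y of nozzle in the frame of tray between -0.035 and 0.035 m and z of nozzle in the frame of tray between 0.035 and 0.125 m and angle between tray's own z axis and vertical below 0.17 rad and contact force between tray and stack below 0.1 N and contact force between each of tray, the arm and keg below 0.1 N and linear speed of tray below 0.03 m/s and distance of stack from where it was at the start of the episode below 0.03 m and angle between stack's own z axis and vertical below 0.05 rad and value of joint tap_lever below 0.2 rad and distance of each of glue_brush, glue_pot, glue_bottle, sanding_block, block_plane, cam_clamp, fret_hammer from where it was at the start of the episode below 0.04 m); the arm keeps its last pose, push and grip.
It fails at once if the rest of the stack comes along: lifted, tipped or pushed away (distance of stack from where it was at the start of the episode above 0.03 m or angle between stack's own z axis and vertical above 0.1 rad).
It fails at once if the tap is knocked open (value of joint tap_lever above 0.35 rad).
It fails at once if another thing on the bench is knocked about (moved more than 40 mm) (distance of any of glue_brush, glue_pot, glue_bottle, sanding_block, block_plane, cam_clamp, fret_hammer from where it was at the start of the episode above 0.04 m).
It also fails if it takes over 43 s, if anything falls off the work surface, if the arm or the gripper's body presses on something with over 40 N, if the wrist force passes 120 N, or if a joint passes its speed limit or range.

ROBOT

A 6-joint arm with a two-finger parallel gripper is mounted at the origin on the work surface. World frame = base frame: x ahead of the robot, y to its left, z up, the work surface at z = 0. Lengths are in mm, angles in rad, forces in N, time in s.
With the tool pointing down it reaches from about 350 to 775 mm from the base axis. Payload 7.3 kg.
Tool frame: the origin (TCP) lies on the front face of the gripper's body, between the roots of the fingers; the fingertips stand 66 mm ahead of it and the grasp point (between the pads) lies 47 mm ahead of it (bot.tip_extent is the distance from the TCP to the fingertips, in mm); z points along the fingers, y is the line along which they close (so a half turn about z gives the same grasp; the last joint's range is limited). The gripper opens to 92 mm and grips with 3 to 60 N. Pads are 19 mm wide; open, the fingers measure 130 mm over their backs; the gripper's body (75 mm by 190 mm) begins 47 mm behind the grasp point.
Start: joints at [1.023, 0.342, 1.524, -0, 1.275, -0.146], TCP at [205.299, 483.209, 292.241] pointing down, gripper open.
Joint ranges: [-2.53, 2.53], [-0.77, 2.02], [0.04, 2.7], [-1, 4.14], [0.28, 2.66], [-3.11, 3.11]. Speed limits (rad/s): [2.57, 2.57, 3.14, 3.14, 3.14, 3.14].

INTERFACE

Orientations are given as [roll, pitch, yaw] about the fixed x, y, z axes, in that order (R = Rz(yaw) Ry(pitch) Rx(roll)).
In Python, from plant import readout, viewer, order, bot gives the robot as it stands.
- The arm moves only by the shell command python3 -m creep 'ROWS'. ROWS is text: rows parted by semicolons, each of 7 numbers parted by spaces: the shift along the world's x, y, z in m, then the turn, a rotation vector about the world's x, y, z in rad, then the opening in per cent of the stroke, from 0 (shut) to 100 (fully open). A call has 1 to 8 rows; each row shifts and turns the commanded pose from where the row before left it; what a row does not reach is not made up. A row lasts 1/12 s, in which the tool goes at most 41.7 mm and 7.16 degrees, less where a joint would pass 70% of its speed; a pose out of reach is approached as far as the arm can. A call is refused whole if a number of a shift passes 0.0417 or a number of a turn 0.125, either way. A call with a gripper value outside its range is refused whole. The fingers move at their own pace and stop on an object; the grip force is fixed at half the most. Time passes only in rows, so rows that do not move let the fingers close. It gives the time, the measured TCP pose, the force, the opening and the grip force at its end, in the units of the state.
- readout.get_obs(): the state, without advancing time (a new reading comes with each control period).
- viewer.capture(name): name is "scene" or "top"; returns the picture (400x640x3 uint8, red, green, blue); there is no depth.
- viewer.camera_info(name): a dict with "fx", "fy", "cx", "cy" (pixels), "origin" and "rotation" of the camera in the world. Camera axes: x right, y up, looking along -z (the intrinsics and any distortion apply to the point x, -y, -z); pixel columns grow to the right and rows downward; lengths in mm; the calibration is good to about 2 mm. A picture is of the moment at which its call begins. camera_info takes no time and is no camera call.
- order.close_job(): hands the job in; it is judged then, once.
The state is a dict: "time": time; "joint_positions": joint angles; "dq": joint speeds; "tau": joint torques, N m; "tool_pos": TCP position; "tcp_rot": TCP orientation; "contact_force": force on the tool from outside, world axes, zero at the start; "moment": the same for the moment, N m; "grip_width": finger opening in mm; "finger_force": force on a finger pad.
Only numpy, scipy, OpenCV 4.12 (cv2) and the standard library are available. Lean on these libraries where they do the work, as an engineer would, in place of code of your own. Each camera call takes 0.05 s, during which the arm holds its last target. There are 200 camera calls.

## Working session

There is one attempt and no reset: what is moved stays moved. The work goes in short steps, Python scripts to look and compute and a shell command to move; the robot and the scene stay as the last step left them, time stands still between calls to the robot, and variables do not carry over. Pictures are saved under pics/ and viewed, at most 10 in all, crops included, and the job is handed in when it is done.

```bash
mkdir -p pics; ls; python3 - <<'E'
from plant import readout, viewer, bot
import cv2
for n in("scene","top"):
    im=viewer.capture(n); cv2.imwrite(f"pics/{n}0.png",im[:,:,::-1]); print(n,viewer.camera_info(n))
print(readout.get_obs())
E
```

```text
pics
scene {'fx': 465.12603104942673, 'fy': 465.12603104942673, 'cx': 319.91810748956004, 'cy': 205.84562171403974, 'origin': array([1217.77995744,  348.0252234 , 1292.17047814]), 'rotation': array([ 6.10953045e-01, -1.65933972e-03,  2.03804667e+00])}
top {'fx': 408.4735831785365, 'fy': 408.4735831785365, 'cx': 322.1173410756932, 'cy': 200.15116402957707, 'origin': array([ 459.78510234,   -7.90069165, 1652.58235964]), 'rotation': array([ 7.25126425e-02,  6.98648044e-04, -1.58628319e+00])}
{'time': 0.1, 'joint_positions': array([ 1.02300622e+00,  3.42634409e-01,  1.52491508e+00, -1.86702566e-05,
        1.27541969e+00, -1.46004913e-01]), 'dq': array([-0.00095423, -0.0025125 , -0.00110165, -0.00021031, -0.00144927,
        0.00040019]), 'tau': array([ 2.63617840e-04, -4.32006347e+01, -2.44692850e+01,  7.16845924e-02,
        5.27422631e-02, -5.83876295e-05]), 'tool_pos': array([205.14720776, 482.95718136, 291.62631856]), 'tcp_rot': array([-3.14022818e+00, -1.82601632e-04,  2.73981278e+00]), 'contact_force': array([-0.55533905, -0.16062086, -1.03034292]), 'moment': array([-0.0096334 ,  0.00397491, -0.03248761]), 'finger_force': 0.0, 'grip_width': 91.77677066070589}
```

View pics/scene0.png

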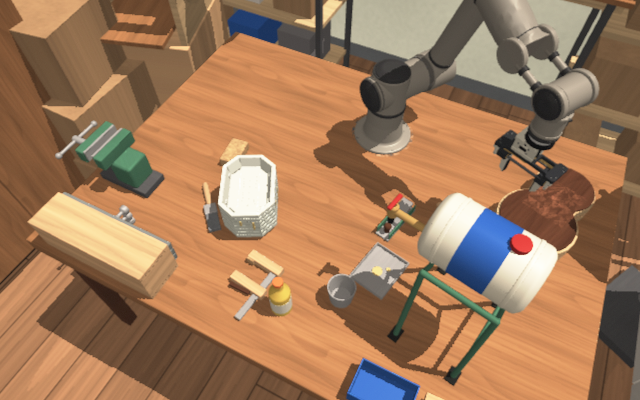

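View pics/top0.png

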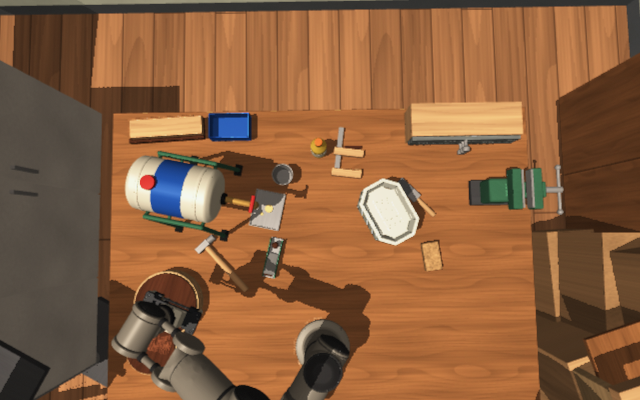

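Scene view: the stack is at about (248,195) and the keg at (485,250), with the red lever at (395,202). Top view: the stack is at (390,211) with its long axis roughly along the image's vertical, the lever at (252,204), the drip pan at (267,210) and the brush at (425,203).

```bash
cat > h.py <<'E'
import numpy as np,cv2
from scipy.spatial.transform import Rotation as Ro
from plant import readout, viewer, bot
def cam(n):
    c=viewer.camera_info(n); return c,Ro.from_euler('xyz',c['rotation']).as_matrix()
def ray(n,u,v):
    c,R=cam(n); d=R@np.array([(u-c['cx'])/c['fx'],-(v-c['cy'])/c['fy'],-1.]); return c['origin'],d/np.linalg.norm(d)
def onz(n,u,v,z):
    o,d=ray(n,u,v); return o+d*(z-o[2])/d[2]
def two(p,q):
    (o1,d1),(o2,d2)=ray('top',*p),ray('scene',*q)
    s=np.linalg.lstsq(np.c_[d1,-d2],o2-o1,rcond=None)[0]
    a,b=o1+s[0]*d1,o2+s[1]*d2; return (a+b)/2,np.linalg.norm(a-b)
def proj(n,P):
    c,R=cam(n); p=R.T@(np.asarray(P,float)-c['origin']); return c['cx']+c['fx']*p[0]/-p[2],c['cy']-c['fy']*p[1]/-p[2]
E
python3 - <<'E'
from h import *
T=cv2.imread('pics/top0.png');S=cv2.imread('pics/scene0.png')
print('base',proj('top',[0,0,0]),proj('scene',[0,0,0]),'tcp',proj('top',[205,483,292]))
def red(im,box):
    x0,y0,x1,y1=box;h=cv2.cvtColor(im,cv2.COLOR_BGR2HSV)[y0:y1,x0:x1]
    m=((h[...,0]<6)|(h[...,0]>174))&(h[...,1]>170)&(h[...,2]>110)
    ys,xs=np.nonzero(m);print('red n',len(xs),xs.min()+x0,xs.max()+x0,ys.min()+y0,ys.max()+y0);return xs.mean()+x0,ys.mean()+y0
a=red(T,(235,185,265,225));b=red(S,(380,185,415,225));print(a,b,two(a,b),onz('top',*a,372))
for nm,im,box in(('top',T,(345,165,435,255)),('scene',S,(205,140,295,245))):
    x0,y0,x1,y1=box;h=cv2.cvtColor(im,cv2.COLOR_BGR2HSV)[y0:y1,x0:x1]
    m=((h[...,1]<60)&(h[...,2]>120)).astype(np.uint8)
    m=cv2.morphologyEx(m,cv2.MORPH_OPEN,np.ones((3,3)))
    c=max(cv2.findContours(m,0,2)[0],key=cv2.contourArea);c=c+[x0,y0]
    c=cv2.convexHull(c)[:,0];print(nm,cv2.contourArea(c))
    ap=cv2.approxPolyDP(c,3,True)[:,0]
    P=np.array([onz(nm,*(p+.0),143)[:2] for p in c],np.float32)
    print(cv2.minAreaRect(P)); print(ap.tolist())
c1=cv2.resize(T[165:260,345:445],None,fx=4,fy=4,interpolation=2);c2=cv2.resize(T[165:260,225:325],None,fx=4,fy=4,interpolation=2)
c3=cv2.resize(S[145:245,200:300],None,fx=4,fy=4,interpolation=2)[:380];c4=cv2.resize(S[180:280,360:460],None,fx=4,fy=4,interpolation=2)[:380]
o=np.vstack([np.hstack([c1,c2]),np.hstack([c3,c4])]);cv2.imwrite('pics/crop.png',cv2.resize(o,(600*800//760,600)))
E
```

```text
base (np.float64(322.2122357766483), np.float64(346.4427028533803)) (np.float64(381.7638573036113), np.float64(133.0225402728034)) tcp (np.float64(173.80216217550907), np.float64(310.10744182615576))
red n 68 248 254 195 212
red n 91 387 402 194 209
(np.float64(251.33823529411765), np.float64(203.39705882352942)) (np.float64(394.4725274725275), np.float64(201.27472527472528)) (array([546.17068608, 214.4829213 , 369.82788537]), np.float64(0.09040901234192426)) [546.04059915 214.06377996 372.        ]
top 2788.5
((521.939208984375, -251.43380737304688), (239.62802124023438, 180.82937622070312), 28.115684509277344)
[[381, 179], [398, 182], [418, 216], [414, 234], [396, 244], [376, 239], [358, 206], [362, 191]]
scene 4143.5
((555.836181640625, -234.4915313720703), (312.2253723144531, 177.216552734375), 29.87148094177246)
[[263, 155], [275, 165], [276, 223], [263, 235], [237, 236], [224, 224], [218, 205], [222, 168], [237, 155]]
```

View pics/crop.png

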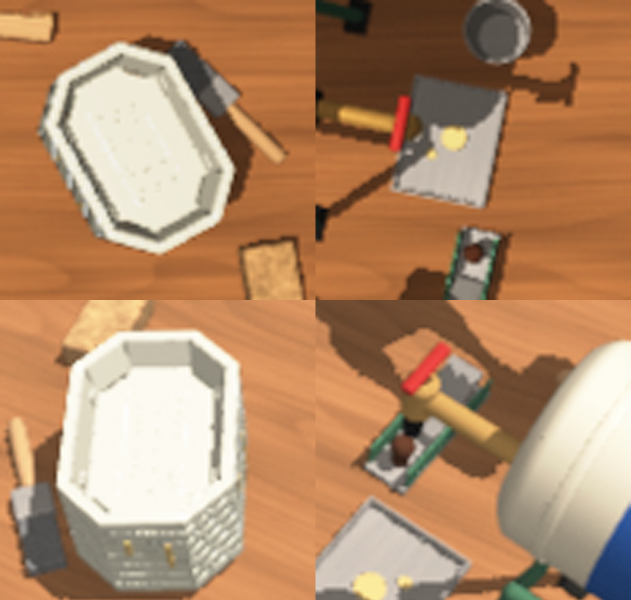

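Crop: the top tray's rim octagon shows clearly in both views, and in the top view a strip of the lower trays shows on its left (+y) side. I read off the rim vertices and fit the pose from them. The lever gives the nozzle at about (546, 214).

```bash
python3 - <<'E'
from h import *
k=3.156
t=[(122,43),(173,55),(232,165),(222,222),(158,252),(107,237),(50,125),(58,75)]
s=[(77,343),(122,333),(205,332),(240,365),(240,480),(190,527),(105,525),(63,478)]
# tray octagon outer vertices (tray frame), cut 45deg; corner mid outer = corner + 6mm outward
m=np.array([93.3,58.3])+6/2**.5; c=2*0
sx=m[0]+m[1] # x+y on cut line
V=np.array([(120,sx-120),(sx-85,85),(85-sx,85),(-120,sx-120),(-120,120-sx),(85-sx,-85),(sx-85,-85),(120,120-sx)])
from scipy.optimize import least_squares
def fit(P):
    def f(p):
        R=np.array([[np.cos(p[2]),-np.sin(p[2])],[np.sin(p[2]),np.cos(p[2])]])
        W=V@R.T+p[:2]
        D=np.linalg.norm(P[:,None]-W[None],axis=2); j=D.argmin(1); return (P-W[j]).ravel()
    r=least_squares(f,[522,-252,.5]); return r.x,np.linalg.norm(r.fun.reshape(-1,2),axis=1).round(1)
A=np.array([onz('top',345+x/k,165+y/k,143)[:2] for x,y in t])
B=np.array([onz('scene',200+x/k,145+(y-300)/k,143)[:2] for x,y in s])
for P in(A,B,np.r_[A,B]):
    p,e=fit(P);print(p[:2].round(1),np.degrees(p[2]).round(1),e)
th=p[2];R=np.array([[np.cos(th),-np.sin(th)],[np.sin(th),np.cos(th)]])
for n,q in dict(a=(93.3,58.3),b=(-93.3,58.3),c=(-93.3,-58.3),d=(93.3,-58.3)).items():print(n,(R@q+p[:2]).round(1))
# keg direction from pan edges / pan centre
q=[(225+x/k,165+y/k) for x,y in((417,75),(508,95),(487,207),(392,187))]
q=[(u-100,v) for u,v in q]
print('pan',[onz('top',u,v,14)[:2].round() for u,v in q])
E
```

```text
[ 523.9 -256.7] 27.6 [3.4 1.6 4.9 2.7 3.1 1.3 5.1 3.9]
[ 519.9 -249.2] 26.6 [24.5  8.4  5.3  7.   3.6  8.5  6.9  4.5]
[ 521.9 -252.9] 27.1 [ 4.7  5.2  6.8  6.5  4.3  4.5  8.6  1.1 25.   6.6  8.2  5.1  6.7 10.5
  8.9  7.7]
a [ 578.4 -158.6]
b [ 412.3 -243.5]
c [ 465.4 -347.3]
d [ 631.5 -262.4]
pan [array([629., 253.]), array([601., 137.]), array([459., 165.]), array([487., 285.])]
```

Stack: centre about (522.5, -255), yaw about 27.6°, so corner_c is near (467, -350) with its normal along 72.6°. I'll grip corner_c, because the same tool yaw then suits the pose under the tap. Now moving there.

```bash
python3 -m creep '0.019 -0.035 0 0 0 0.05 100;0.019 -0.035 0 0 0 0.048 100;0.019 -0.035 0 0 0 0 100;0.019 -0.035 0 0 0 0 100;0.019 -0.035 0 0 0 0 100;0.019 -0.035 0 0 0 0 100;0.019 -0.035 0 0 0 0 100;0.019 -0.035 0 0 0 0 100'
python3 -m creep '0.019 -0.035 0 0 0 0 100;0.019 -0.035 0 0 0 0 100;0.019 -0.035 0 0 0 0 100;0.016 -0.038 0 0 0 0 100;0.0035 -0.037 0 0 0 0 100;0.0035 -0.037 0 0 0 0 100;0.0035 -0.037 0 0 0 0 100;0.0035 -0.037 0 0 0 0 100'
```

```text
time: 0.77
tool_pos: [357.6, 201.4, 292.2]
tcp_rot: [3.142, -0.0, 2.838]
contact_force: [0.1, 0.0, -0.7]
grip_width: 91.9
finger_force: 0.0
time: 1.43
tool_pos: [443.9, -89.6, 292.0]
tcp_rot: [3.141, -0.001, 2.838]
contact_force: [0.5, -0.4, 0.4]
grip_width: 91.6
finger_force: 0.0
```

```bash
python3 -m creep '0.003 -0.0325 0 0 0 0 100;0.003 -0.0325 0 0 0 0 100;0.003 -0.0325 0 0 0 0 100;0.003 -0.0325 0 0 0 0 100;0.003 -0.0325 0 0 0 0 100;0.003 -0.0325 0 0 0 0 100;0.003 -0.0325 0 0 0 0 100;0.002 -0.0325 0 0 0 0 100'
python3 -m creep '0 0 -0.03 0 0 0 100;0 0 -0.02 0 0 0 100;0 0 0 0 0 0 100'
python3 - <<'E'
from h import *
S=viewer.capture('scene')[:,:,::-1];T=viewer.capture('top')[:,:,::-1]
o=readout.get_obs();print(o['tool_pos'],o['tcp_rot'])
p=o['tool_pos'];th=np.radians(27.6);R=np.array([[np.cos(th),-np.sin(th)],[np.sin(th),np.cos(th)]])
S=S.copy();T=T.copy()
o=[]
for n,im,x0,y0 in(('scene',S,200,120),('top',T,345,155)):
    c=cv2.resize(im[y0:y0+125,x0:x0+100],None,fx=4,fy=4,interpolation=2)
    for q in((93.3,58.3),(-93.3,58.3),(-93.3,-58.3),(93.3,-58.3)):
        w=R@q+[522.5,-255];u,v=proj(n,[*w,143]);cv2.circle(c,(int((u-x0+.5)*4),int((v-y0+.5)*4)),3,(0,0,255),-1)
    u,v=proj(n,[p[0],p[1],p[2]-66]);cv2.circle(c,(int((u-x0+.5)*4),int((v-y0+.5)*4)),3,(255,0,0),-1)
    o.append(c)
cv2.imwrite('pics/g1.png',np.hstack(o))
E
```

```text
time: 2.1
tool_pos: [467.1, -349.3, 291.7]
tcp_rot: [3.141, -0.001, 2.838]
contact_force: [1.3, 0.1, 0.7]
grip_width: 91.8
finger_force: 0.0
time: 2.35
tool_pos: [465.5, -347.0, 237.3]
tcp_rot: [3.137, -0.008, 2.837]
contact_force: [-0.6, 0.7, -1.1]
grip_width: 91.6
finger_force: 0.0
[ 467.11844043 -347.56964867  241.86604705] [ 3.14056426e+00 -1.79664063e-03  2.83781259e+00]
```

View pics/g1.png

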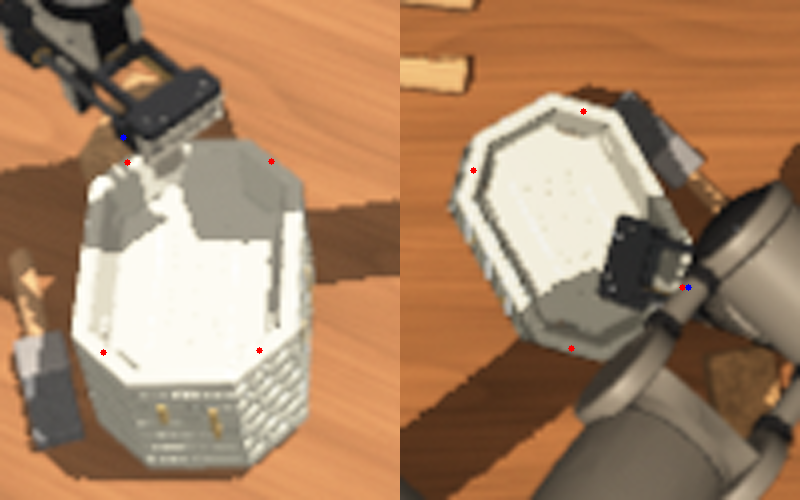

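The predicted grip points (red) lie on the mid-rim of all the visible cuts in both views, so the pose is good. Descending and gripping.

```bash
python3 -m creep '0 -0.002 -0.016 0 0 0 100;0 0 -0.016 0 0 0 100;0 0 -0.01 0 0 0 100;0 0 -0.006 0 0 0 100;0 0 0 0 0 0 100;0 0 0 0 0 0 50;0 0 0 0 0 0 30;0 0 0 0 0 0 0'
python3 -m creep '0 0 0 0 0 0 0;0 0 0 0 0 0 0;0 0 0 0 0 0 0;0 0 0 0 0 0 0'
```

```text
time: 3.12
tool_pos: [467.7, -350.0, 195.2]
tcp_rot: [-3.141, 0.002, 2.838]
contact_force: [-1.1, -0.3, 0.0]
grip_width: 76.2
finger_force: 0.0
time: 3.45
tool_pos: [467.3, -349.8, 194.4]
tcp_rot: [-3.142, 0.0, 2.838]
contact_force: [0.5, 0.0, -0.1]
grip_width: 49.6
finger_force: 0.0
```

```bash
python3 -m creep '0 0 0 0 0 0 0;0 0 0 0 0 0 0;0 0 0 0 0 0 0;0 0 0 0 0 0 0;0 0 0 0 0 0 0;0 0 0 0 0 0 0;0 0 0 0 0 0 0;0 0 0 0 0 0 0'
```

```text
time: 4.12
tool_pos: [467.6, -349.1, 194.1]
tcp_rot: [3.14, -0.0, 2.838]
contact_force: [2.5, 5.0, -0.6]
grip_width: 16.3
finger_force: 28.8
```

```bash
python3 -m creep '0 0 0 0 0 0 0;0 0 0 0 0 0 0;0 0 0 0 0 0 0;0 0 0 0 0 0 0'
```

```text
time: 4.45
tool_pos: [467.6, -349.1, 194.2]
tcp_rot: [3.14, -0.0, 2.838]
contact_force: [3.0, 5.0, 0.2]
grip_width: 15.9
finger_force: 28.8
```

```bash
python3 - <<'E'
from h import *
S=viewer.capture('scene')[:,:,::-1];T=viewer.capture('top')[:,:,::-1]
cv2.imwrite('pics/g2.png',np.hstack([cv2.resize(S[120:220,210:290],None,fx=5,fy=5,interpolation=2),cv2.resize(T[165:265,350:430],None,fx=5,fy=5,interpolation=2)]))
E
```

```text
(no output)
```

View pics/g2.png

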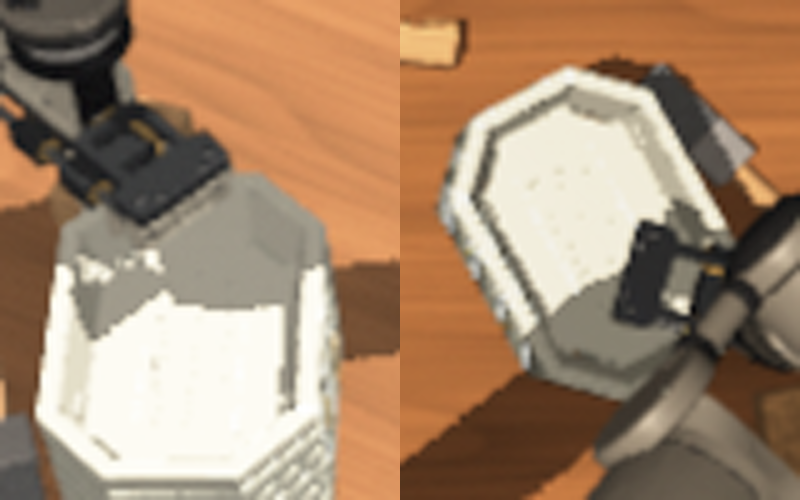

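The grip reads 15.9 mm on a 12 mm rim, with about 6 N sideways. I'll regrip 3 mm higher and slightly inward to be sure only the rim is pinched.

```bash
python3 -m creep '0 0 0 0 0 0 35;0 0 0 0 0 0 35;0 0 0 0 0 0 35;0.0007 0.002 0.003 0 0 0 35;0 0 0 0 0 0 35;0 0 0 0 0 0 0;0 0 0 0 0 0 0;0 0 0 0 0 0 0'
python3 -m creep '0 0 0 0 0 0 0;0 0 0 0 0 0 0;0 0 0 0 0 0 0;0 0 0 0 0 0 0'
```

```text
time: 5.22
tool_pos: [467.9, -348.0, 197.3]
tcp_rot: [-3.141, -0.0, 2.838]
contact_force: [-3.2, -3.7, 1.3]
grip_width: 16.7
finger_force: 1.9
time: 5.55
tool_pos: [467.7, -348.2, 197.2]
tcp_rot: [-3.141, -0.0, 2.838]
contact_force: [-2.1, -2.5, 0.9]
grip_width: 15.3
finger_force: 28.8
```

```bash
python3 -m creep '0.0006 0.0011 0.0043 -0.0162 0.0095 0 0;0.0006 0.0011 0.0043 -0.0162 0.0095 0 0;0.0007 0.0012 0.0043 -0.0162 0.0095 0 0;0.0007 0.0012 0.0043 -0.0162 0.0095 0 0;0.0007 0.0013 0.0042 -0.0162 0.0095 0 0;0.0007 0.0013 0.0042 -0.0162 0.0095 0 0;0.0008 0.0014 0.0041 -0.0162 0.0095 0 0;0.0008 0.0014 0.0041 -0.0162 0.0095 0 0'
python3 -m creep '0 0 0 0 0 0 0;0 0 0 0 0 0 0;0 0 0 0 0 0 0'
python3 - <<'E'
from h import *
S=viewer.capture('scene')[:,:,::-1];T=viewer.capture('top')[:,:,::-1]
cv2.imwrite('pics/g3.png',np.hstack([cv2.resize(S[120:245,205:305],None,fx=4,fy=4,interpolation=2),cv2.resize(T[155:280,345:445],None,fx=4,fy=4,interpolation=2)]))
E
```

```text
time: 6.22
tool_pos: [473.9, -337.3, 231.6]
tcp_rot: [-2.994, -0.034, 2.835]
contact_force: [0.8, 0.7, -0.5]
grip_width: 15.1
finger_force: 28.2
time: 6.47
tool_pos: [473.6, -337.6, 230.8]
tcp_rot: [-2.996, -0.034, 2.835]
contact_force: [-0.1, 0.1, -0.3]
grip_width: 15.2
finger_force: 28.3
```

View pics/g3.png

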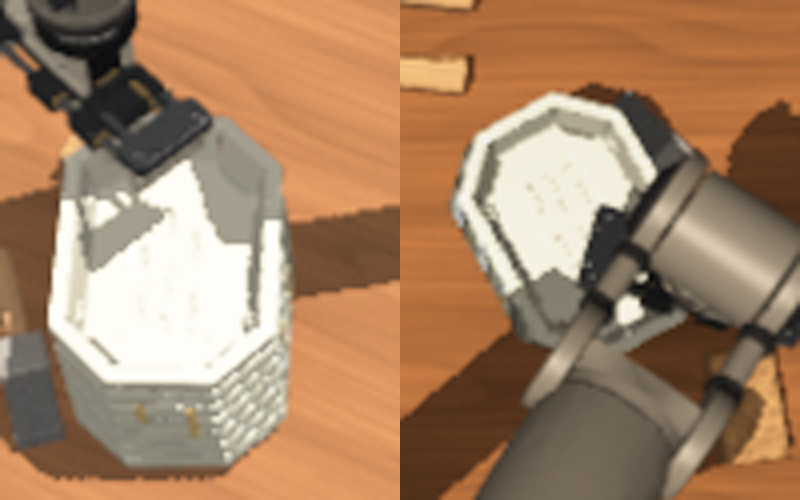

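The tray's c corner is up with a still seated and the stack in place. Now lifting straight up, then levelling.

```bash
python3 -m creep '0 0 0.006 0 0 0 0;0 0 0.006 0 0 0 0;0 0 0.008 0 0 0 0;0 0 0.01 0 0 0 0;0 0 0.01 0 0 0 0;0 0 0.015 0 0 0 0;0 0 0.015 0 0 0 0;0 0 0 0 0 0 0'
python3 - <<'E'
from h import *
S=viewer.capture('scene')[:,:,::-1];T=viewer.capture('top')[:,:,::-1]
cv2.imwrite('pics/g4.png',np.hstack([cv2.resize(S[110:235,205:305],None,fx=4,fy=4,interpolation=2),cv2.resize(T[155:280,345:445],None,fx=4,fy=4,interpolation=2)]))
E
```

```text
time: 7.23
tool_pos: [474.5, -338.5, 305.3]
tcp_rot: [-2.993, -0.027, 2.835]
contact_force: [0.5, 0.5, -0.5]
grip_width: 14.7
finger_force: 27.9
```

View pics/g4.png

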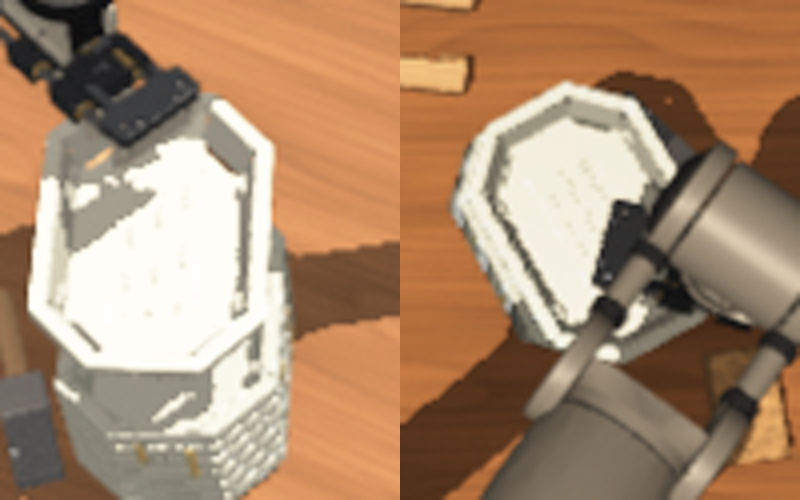

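The tray is clear of the stack and still tilted in the grip; the stack is standing. Levelling and carrying toward the tap.

```bash
python3 -m creep '0 0 0.002 0.02 -0.0118 0 0;0 0 0.002 0.03 -0.0175 0 0;0 0 0 0.03 -0.0175 0 0;0 0 0 0.03 -0.0175 0 0;0 0 0 0.02 -0.0117 0 0;0 0.008 0 0 0 0 0;0 0.016 0 0 0 0 0;0 0.024 0 0 0 0 0'
python3 -m creep '0 0.026 0 0 0 0 0;0 0.026 0 0 0 0 0;0 0.026 0 0 0 0 0;0 0.026 0 0 0 0 0;0.001 0.026 0 0 0 0 0;0.001 0.026 0 0 0 0 0;0.001 0.026 -0.005 0 0 0 0;0.001 0.026 -0.01 0 0 0 0'
python3 -m creep '0.001 0.026 -0.01 0 0 0 0;0.001 0.026 -0.01 0 0 0 0;0.001 0.02 -0.005 0 0 0 0;0.001 0.01 0 0 0 0 0;0 0 0 0 0 0 0;0 0 0 0 0 0 0;0 0 0 0 0 0 0'
python3 - <<'E'
from h import *
S=viewer.capture('scene')[:,:,::-1];T=viewer.capture('top')[:,:,::-1]
cv2.imwrite('pics/s5.png',S);cv2.imwrite('pics/t5.png',T)
cv2.imwrite('pics/g5.png',np.hstack([cv2.resize(S[110:260,300:420],(400,500),interpolation=2),cv2.resize(T[140:290,230:350],(400,500),interpolation=2)]))
E
```

```text
time: 8.0
tool_pos: [473.2, -290.1, 304.2]
tcp_rot: [3.141, -0.001, 2.836]
contact_force: [-0.3, 0.8, -1.6]
grip_width: 15.0
finger_force: 28.1
time: 8.67
tool_pos: [477.5, -80.1, 290.6]
tcp_rot: [3.141, 0.002, 2.838]
contact_force: [-0.2, -0.3, -1.3]
grip_width: 14.9
finger_force: 28.0
time: 9.25
tool_pos: [481.8, -0.6, 265.5]
tcp_rot: [3.142, 0.001, 2.837]
contact_force: [0.1, -0.0, -1.5]
grip_width: 15.0
finger_force: 28.1
```

View pics/g5.png

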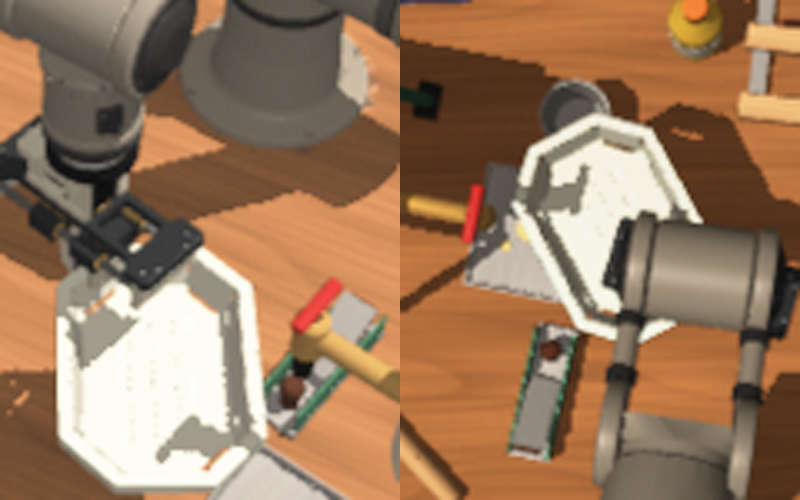

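The tray is roughly level and just short of the tap, with the lever at (470,212) in the top panel. I read rim vertices in both panels and triangulate them to get the tilt and centre.

```bash
python3 - <<'E'
from h import *
k=10/3
t=[(540,147),(515,205),(585,325),(600,118),(652,130)]
s=[(195,488),(262,435),(248,290),(115,490),(60,440)]
sx=93.3+58.3+6*2**.5
V=np.array([(120,sx-120),(sx-85,85),(85-sx,85),(120,120-sx),(sx-85,-85)]);V=np.c_[V,35*np.ones(5)]
P=[]
for a,b in zip(t,s):
    p,e=two((230+(a[0]-400)/k-.35,140+a[1]/k-.35),(300+b[0]/k-.35,110+b[1]/k-.35));P.append(p);print(p.round(),e.round(1))
P=np.array(P);c=V.mean(0);R,_=Ro.align_vectors(P-P.mean(0),V-c)
print('yaw..',R.as_euler('ZYX',degrees=True).round(1),'z axis',R.as_matrix()[:,2].round(3),'centre',(P.mean(0)-R.apply(c)).round(1))
print('err',np.linalg.norm(R.apply(V-c)+P.mean(0)-P,axis=1).round(1))
n=np.array([546.2,214.4,280])
o=P.mean(0)-R.apply(c);print('nozzle in tray',R.inv().apply(n-o).round(1),readout.get_obs()['tool_pos'])
E
```

```text
[629. 170. 192.] 4.1
[565. 198. 201.] 0.5
[435. 128. 199.] 6.7
[658. 109. 187.] 3.4
[643.  52. 199.] 2.4
yaw.. [27.4  2.2  0.5] z axis [0.039 0.01  0.999] centre [536.4  87.  162.8]
err [8.6 5.3 3.6 7.7 7.4]
nozzle in tray [ 62.7 109.8 118.7] [481.76694004  -0.85407746 265.38586883]
```

Tilt is about 0.04 rad, and the nozzle would be about 82 mm above the rim. I'll raise 10 mm and go 103 mm in y, then check.

```bash
python3 -m creep '0.0005 0.01 0.005 0 0 0 0;0.0005 0.016 0.005 0 0 0 0;0.0005 0.018 0 0 0 0 0;0.0005 0.018 0 0 0 0 0;0.0006 0.018 0 0 0 0 0;0 0.014 0 0 0 0 0;0 0.009 0 0 0 0 0;0 0 0 0 0 0 0'
python3 -m creep '0 0 0 0 0 0 0;0 0 0 0 0 0 0;0 0 0 0 0 0 0;0 0 0 0 0 0 0'
python3 - <<'E'
from h import *
S=viewer.capture('scene')[:,:,::-1];T=viewer.capture('top')[:,:,::-1]
o=readout.get_obs();print(o['tool_pos'],o['contact_force'])
cv2.imwrite('pics/g6.png',np.hstack([cv2.resize(S[130:280,330:450],(400,500),interpolation=2),cv2.resize(T[140:290,200:320],(400,500),interpolation=2)]))
cv2.imwrite('pics/s6.png',S);cv2.imwrite('pics/t6.png',T)
E
```

```text
time: 10.02
tool_pos: [484.2, 104.5, 275.4]
tcp_rot: [3.141, 0.0, 2.839]
contact_force: [-0.1, -0.3, -2.4]
grip_width: 14.8
finger_force: 28.3
time: 10.35
tool_pos: [484.3, 102.5, 275.1]
tcp_rot: [3.141, -0.0, 2.837]
contact_force: [0.4, 0.0, -1.1]
grip_width: 14.8
finger_force: 28.3
[484.2564901  102.69196988 275.06271504] [ 1.01482785 -0.41815799 -1.70214422]
```

View pics/g6.png

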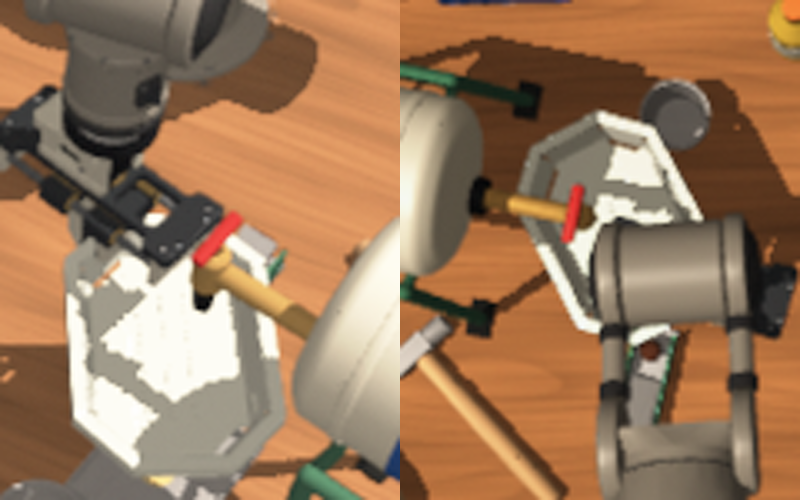

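The nozzle hangs over the middle of the level tray, at about (203,300) in the scene panel. The lever is still crosswise, and the tray and arm are clear of the tap and keg. Handing in.

```bash
python3 -c "
from plant import order
print(order.close_job())"
```

```text
the job is handed in; nothing more can be done
None
```

I peeled the top tray off from corner_c and handed the job in with the tray held about level under the nozzle. By my estimate the nozzle is roughly 72 mm above the rim and 25 mm off the tray's middle. The tap looks shut and the stack was still standing in the last pictures; the hand-in returned no verdict.

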